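# Load a resin blank on the pad printer and index the shuttle under the pad

## Robot

A 7-joint arm with a two-finger parallel gripper is mounted at the origin on the work surface. World frame = base frame: x ahead of the robot, y to its left, z up, the work surface at z = 0. Lengths are in m, angles in rad, forces in N, time in s.
With the tool pointing down it reaches from about 0.4 to 0.9 m from the base axis. Payload 5.6 kg.
Tool frame: the origin (TCP) lies midway between the tips of the shut fingers; the grasp point (between the pads) lies arm.tcp_to_grasp behind it (arm.tcp_to_grasp is the distance from the TCP to the grasp point, in m); z points along the fingers, y is the direction in which the jaws open and shut (so a half turn about z gives the same grasp; the last joint's range is limited). The gripper opens to 92 mm and grips with 3 to 60 N. Pads are 20 mm wide; open, the fingers measure 128 mm over their backs; the gripper's body (75 mm by 189 mm) begins 69 mm behind the grasp point.
Start: joints at [-1.39, 0.468, -0.012, 1.603, 0.006, 1.071, -0.056], TCP at [0.144, 0.634, 0.215] pointing down, gripper open.
Joint ranges: [-2.53, 2.53], [-0.31, 2.02], [-1.57, 1.55], [0.28, 2.44], [-1.29, 4.43], [0.15, 1.84], [-2.92, 2.92]. Speed limits (rad/s): [2.57, 2.57, 3.14, 3.14, 3.14, 3.14, 3.14].

## Interface

Orientations are given as a 3x3 rotation matrix whose columns are the frame's x, y, z axes.
In Python, from cell import get_state, eyes, hand_in, arm gives the robot as it stands.
- The arm moves only by the shell command python3 -m creep 'ROWS' [FORCE]. ROWS is text: rows parted by semicolons, each of 5 numbers parted by spaces: the shift along the tool's x, y, z in m, then the turn about the tool's z in rad, then the opening, from 0 (shut) to 1 (fully open). In form: dx dy dz twist hand; .... A call has 1 to 20 rows; each row is the pose to reach, as a shift and turn from the pose commanded when the call began, along the tool's axes at that moment; what a row does not reach only later rows make up. A row lasts 1/10 s, in which the tool goes at most 50 mm and 8.59 degrees, less where a joint would pass 70% of its speed; a pose out of reach is approached as far as the arm can. A call with a gripper value outside its range is refused whole. The fingers move at their own pace and stop on an object; FORCE is the grip in N (left out, the last holds). Time passes only in rows, so rows that repeat a pose let the fingers close. It gives the time, the measured TCP pose, the force and the opening at its end, in the units of the state.
- get_state(): the state, without advancing time (a new reading comes with each control period).
- eyes.camera(name): name is "side" or "top"; returns the picture (480x640x3 uint8, red, green, blue); there is no depth.
- eyes.camera_model(name): a dict with "fx", "fy", "cx", "cy" (pixels), "world_to_cam" (4x4, takes a point from world to camera coordinates). Camera axes: x right, y up, looking along -z (the intrinsics and any distortion apply to the point x, -y, -z); pixel columns grow to the right and rows downward; lengths in m; the calibration is good to about 2 mm. A picture is of the moment at which its call begins. camera_model takes no time and is no camera call.
- hand_in(): hands the job in, once; it reports no verdict.
The state is a dict: "t": time; "q": joint angles; "joint_vel": joint speeds; "tau": joint torques, N m; "tool_pos": TCP position; "tcp_rot": TCP orientation; "force": force on the tool from outside, world axes, zero at the start; "torque": the same for the moment, N m; "gripper_width": finger opening in m.
Only numpy, scipy, OpenCV 4.12 (cv2) and the standard library are available. Lean on these libraries where they do the work, as an engineer would, in place of code of your own. Each camera call takes 0.05 s, during which the arm holds its last target. There are 200 camera calls.

## Task

Stand the unpainted mushroom blank upright on the pad printer's shuttle, centred on the nest plate between the four stop dowels, and let go of it while the shuttle is still locked in its loading hole. Then pull the index plunger up by its knob, slide the shuttle one hole along, to the next hole towards the print head, and let the pin go fully home in that hole with the mushroom still standing in its place. Finish while still gripping the knob, holding the pin home for the print stroke; do not knock over or push away the other blanks or the loose bench things.

Things in the scene. Friction and masses are not known exactly. Their poses are not given: they have to be found in the camera images.
- mushroom: The blank to load: an unpainted cream resin toadstool, 60 mm tall, about 75 g. Round foot disc 44 mm wide and 10 mm high, thin stalk, domed cap 42 mm wide whose side is a vertical band 34 to 47 mm above the underside (grip it there). Origin: centre of its underside; z up its axis; round, so yaw does not matter. It stands on the carrying board in one of four places about 100 mm apart.
- board: Flat plywood carrying board, 235 x 235 x 12 mm, fixed to the bench; origin at the centre of its underside. The four resin blanks stand on its top, 12 mm above the bench.
- printer: Hand-operated pad printer, fixed. Origin at bench height under its slide rail, which runs along its y from +198 to -310 mm, 80 mm wide; its -x side faces the robot. At the -y end, from y = -310 to -510 mm, is the grey housing, 180 mm wide, 115 mm high, its ink cup to 169 mm, its column to 315 mm. Two guide rods at 262 mm height, 64 mm apart, run from the column over the rail to the print head.
- pad (a point): Tip of the print head's round silicone pad (42 mm wide), 130 mm above the bench, over the rail's middle at the printer's y = -120 mm; fixed. The head's block above it is 96 mm wide (x), 52 mm long (y), from 238 to 306 mm high; its ram and pad fill the space between. Keep the gripper clear of it.
- shuttle (a joint): Travel of the shuttle along the rail in m, towards the print head (the printer's -y direction). 0: locked in the loading hole, as at the start; 0.130: at the next hole, nest under the pad; 0.260: the last hole. About 1 mm of play in a hole. Free sliding friction about 1.5 N, with light damping.
- plunger (a joint): Pull of the index plunger in m: 0 with the pin fully home, 0.016 right up. The 8 mm round-nosed pin reaches 10 mm into the bar, so it must be up more than 10 mm for the shuttle to slide. A spring pushes it down (4 N home, 7 N pulled up); between holes a freed pin rides on the bar (value 0.010) and drops into a hole that it comes over.
- knob (a point): Centre of the plunger's black knob, a ribbed upright cylinder 26 mm wide and 24 mm high, 78 mm above the bench with the pin home; it rises with the plunger and travels with the shuttle. Under it (gap 4 mm) is its 18 mm wide housing on an ear of the shuttle whose top is 40 mm above the bench. It lies 62 mm to the printer's -x side of the nest centre and 140 mm to its +y side.
- nest (a point): Centre of the nest plate's top face, 45 mm above the bench; it travels with the shuttle; axes as the printer's. Round it stand four stop dowels, 8 mm wide and 8 mm high, on the diagonals, axes 29 mm from the centre: 3 mm clear all round the mushroom's foot. In the loading position the print head's block is 104 mm away in -y.
- next_hole (a point): Mouth of the next hole, in the top of the steel index bar (36 mm wide, top 24 mm above the bench) that lies along the rail's -x side; fixed, axes as the printer's. The pin, straight under the knob, must end in it. Three holes 10 mm wide lie 130 mm apart along the bar: loading hole at the printer's y = +150 mm, this one at +20, the last at -110, all at x = -62 mm.
- owl: Another blank, an owl, 65 mm tall on a 44 mm round foot, on the carrying board; leave it.
- hedgehog: Another blank, a hedgehog, 36 mm tall on a 44 mm round foot, on the carrying board; leave it.
- snail: Another blank, a snail, 43 mm tall on a 44 mm round foot, on the carrying board; leave it.
- thinner: White closed bottle, 60 mm in diameter and about 150 mm tall, standing loose beyond the rail; leave it.
- jar_a: Small closed paint jar, 50 mm in diameter and 50 mm tall, standing loose beyond the rail; leave it.
- jar_b: The same kind of jar, standing loose between the robot and the rail; leave it.
- brush: Thin paint brush, 190 mm long, lying loose beyond the rail, about along it; leave it.
Mind the look-alikes: they are no part of the job. What is shaped like the mushroom but green, pink or red is not meant.

How it is judged:
By the outcome, as a careful person would: the job done as asked, in the order asked, and still so for the second after the job is handed in, while the arm keeps its last pose, push and grip.
It also fails if it takes over 53 s, if anything falls off the work surface, if the arm or the gripper's body presses on something with over 40 N, if the wrist force passes 120 N, or if a joint passes its speed limit or range.

## Working session

There is one attempt and no reset: what is moved stays moved. The work goes in short steps, Python scripts to look and compute and a shell command to move; the robot and the scene stay as the last step left them, time stands still between calls to the robot, and variables do not carry over. Pictures are saved under pics/ and viewed, about 8 in all and at most 12, crops included, and the job is handed in when it is done.

```bash
ls; mkdir -p pics
cat > h.py <<'E'
import numpy as np,cv2
from cell import get_state,eyes,arm
def snap(n,f):
    im=eyes.camera(n); cv2.imwrite('pics/'+f,im[:,:,::-1]); return im
def ray(n,u,v):
    m=eyes.camera_model(n); T=np.array(m['world_to_cam']); R,t=T[:3,:3],T[:3,3]
    p=np.array([(u-m['cx'])/m['fx'],-(v-m['cy'])/m['fy'],-1.])
    return -R.T@t, R.T@p
def onz(n,u,v,z):
    o,d=ray(n,u,v); return o+d*(z-o[2])/d[2]
def proj(n,P):
    m=eyes.camera_model(n); T=np.array(m['world_to_cam']); c=T[:3,:3]@np.array(P)+T[:3,3]
    return np.array([m['cx']+m['fx']*c[0]/-c[2], m['cy']+m['fy']*c[1]*-1/-c[2]])
def two(a,b):
    A=[];B=[]
    for n,(u,v) in (('side',a),('top',b)):
        o,d=ray(n,u,v); d/=np.linalg.norm(d); M=np.eye(3)-np.outer(d,d); A.append(M);B.append(M@o)
    return np.linalg.lstsq(np.vstack(A),np.hstack(B),rcond=None)[0]
E
python3 - <<'E'
from h import *
snap('top','t0.png');snap('side','s0.png')
for n in('top','side'):
    m=eyes.camera_model(n);print({k:np.round(v,3).tolist() for k,v in m.items()}, ray(n,320,240))
s=get_state();print(s['t'],s['tool_pos'],np.round(s['tcp_rot'],3),s['gripper_width'],arm.tcp_to_grasp)
E
```

```text
pics
{'fx': 487.017, 'fy': 487.017, 'cx': 317.073, 'cy': 237.503, 'world_to_cam': [[-0.015, -1.0, 0.001, 0.163], [0.983, -0.014, 0.181, -0.566], [-0.181, 0.003, 0.983, -1.087], [0.0, 0.0, 0.0, 1.0]]} (array([0.36155013, 0.15861026, 1.1715478 ]), array([ 0.17611514, -0.00919499, -0.98435834]))
{'fx': 446.46, 'fy': 446.46, 'cx': 315.22, 'cy': 242.145, 'world_to_cam': [[0.884, -0.467, -0.004, -0.408], [0.238, 0.443, 0.865, -0.274], [-0.402, -0.765, 0.502, -0.569], [0.0, 0.0, 0.0, 1.0]]} (array([ 0.19679407, -0.50451232,  0.52159708]), array([ 0.41278864,  0.76248564, -0.4983562 ]))
0.1 [0.1442086  0.6332667  0.21376162] [[-0.975  0.222 -0.   ]
 [ 0.222  0.975 -0.002]
 [-0.    -0.002 -1.   ]] 0.09214035967172604 0.0187
```

View pics/t0.png

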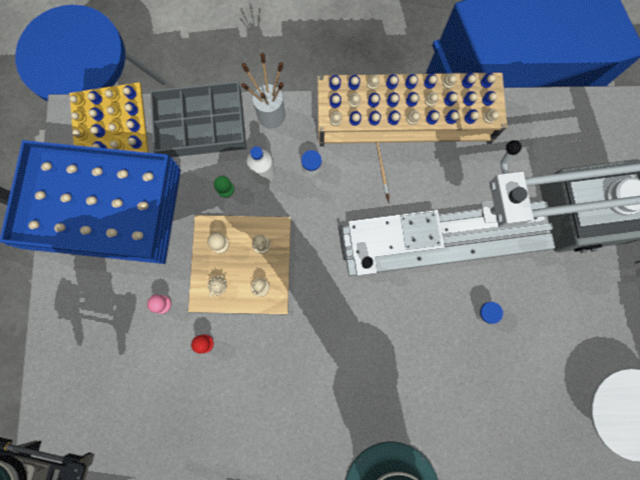

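View pics/s0.png

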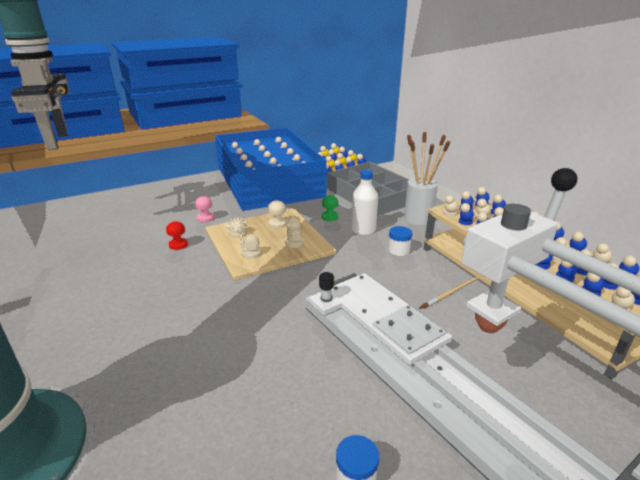

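The top view shows the robot base at (392,470), the board around (240,265), the rail from (350,245) to (550,235), the knob at (367,262) and the nest near (422,230). In the side view the knob is at (327,282).

Things that could be taken for the mushroom (top-view pixels):
- Smooth cream dome at (217,241)
- Three blanks at (261,242), (217,285) and (260,285)
- Look-alikes: green (224,186), pink (159,303) and red (203,343)
- Cream-headed figures in the tray and racks

I choose the cream dome at (217,241), which is at (277,210) in the side view, and check it in a crop.

Run:
```python
from h import *
t=cv2.imread('pics/t0.png');s=cv2.imread('pics/s0.png')
a=cv2.resize(t[205:325,180:300],(400,400),interpolation=cv2.INTER_CUBIC)
b=cv2.resize(s[185:285,200:340],(400,286),interpolation=cv2.INTER_CUBIC)
c=cv2.resize(t[200:290,335:455],(400,300),interpolation=cv2.INTER_CUBIC)
d=cv2.resize(s[260:360,300:460],(400,250),interpolation=cv2.INTER_CUBIC)
o=np.zeros((600,800,3),np.uint8)
o[:300,:400]=cv2.resize(a,(400,300)) if 0 else a[:300]
o[:286,400:]=b;o[300:600,:400]=c;o[300:550,400:]=d
cv2.imwrite('pics/c0.png',o)
print('cap',onz('top',217,241,.012+.045), two((277,208),(217,241)))
print('knob',onz('top',367,262,.090),two((327,278),(367,262)))
for x,y in((345,222),(350,272),(551,204),(552,249)):print(onz('top',x,y,.02)[:2])
# dark blobs
g=cv2.cvtColor(t,cv2.COLOR_BGR2GRAY);n,l,st,ce=cv2.connectedComponentsWithStats((g[245:280,350:385]<45).astype(np.uint8));print(st,ce+[350,245])
```

```text
cap [0.56212515 0.38755475 0.057     ] [0.56239616 0.38709605 0.05840074]
knob [0.5035017  0.04414968 0.09      ] [0.505417   0.04308498 0.08523558]
[0.61090744 0.08669026]
[0.48938161 0.07788722]
[ 0.64835893 -0.4162006 ]
[ 0.53749897 -0.40728365]
[[   0    0   35   35 1147]
 [  13   12    9   11   78]] [[367.00610288 261.99738448]
 [366.91025641 262.03846154]]
```

View pics/c0.png

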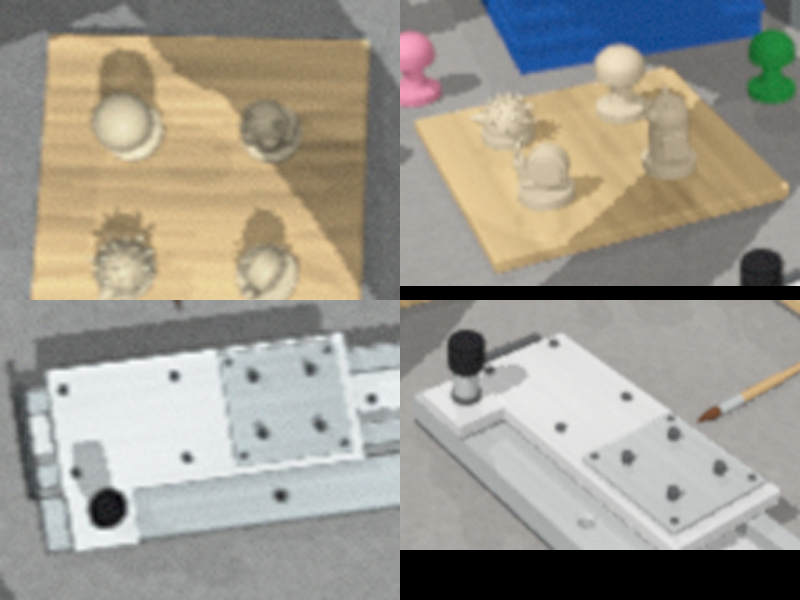

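The crop confirms it: the smooth cream dome at top (217,241) is the mushroom, and the others are owl, hedgehog and snail. In the top view the dowels are at about (411,223), (428,220), (431,237) and (414,240), and the knob is at (367,262). Now I refine the positions.

Run:
```python
from h import *
t=cv2.imread('pics/t0.png');s=cv2.imread('pics/s0.png')
def cen(im,u,v,r):
    g=cv2.cvtColor(im,cv2.COLOR_BGR2GRAY).astype(float); u0,v0=int(round(u)),int(round(v))
    w=g[v0-r:v0+r+1,u0-r:u0+r+1]; w=np.clip(np.median(w)-15-w,0,None)
    y,x=np.mgrid[v0-r:v0+r+1,u0-r:u0+r+1]; return (w*x).sum()/w.sum(),(w*y).sum()/w.sum()
T=[(410.6,222.8),(428,220.4),(431,237.5),(413.6,239.6)]
S=[(300+(x-400)/2.5,260+(y-300)/2.5) for x,y in((673,434),(719,468),(673,493),(628,458))]
P=[];Q=[]
for p in T: P.append(onz('top',*cen(t,*p,4),.051))
for p in S: Q.append(onz('side',*cen(s,*p,4),.049))
P=np.array(P);Q=np.array(Q);print(P.round(4),Q.round(4))
nt,ns=P.mean(0),Q.mean(0);print('nest',nt,ns)
k=onz('top',366.95,262.1,.090)
print('knob top',k)
# knob side : dark blob, centroid at z~.080
g=cv2.cvtColor(s,cv2.COLOR_BGR2GRAY);n,l,st,ce=cv2.connectedComponentsWithStats((g[265:300,312:342]<50).astype(np.uint8));print(st[1:],ce[1:]+[312,265])
i=1+st[1:,4].argmax();ks=onz('side',*(ce[i]+[312,265]),.078);print('knob side',ks)
for n_,kk in((nt,k),(ns,ks)):
    d=(n_-kk)[:2]; print('len',np.linalg.norm(d),'yaw',np.degrees(np.arctan2(d[1],d[0])-np.arctan2(-.140,.062)))
for A in(P,Q): # local dirs
    c=A-A.mean(0);print('r',np.linalg.norm(c[:,:2],axis=1))
# mushroom: cream mask
hsv=cv2.cvtColor(t,cv2.COLOR_BGR2HSV); print(hsv[241,217],hsv[250,200],hsv[241,225])
m=((hsv[:,:,1]<75)&(hsv[:,:,2]>150)).astype(np.uint8); 
sub=m[225:262,200:236];n,l,st,ce=cv2.connectedComponentsWithStats(sub);print(st[1:],ce[1:]+[200,225])
for r in sub: print(''.join('.#'[v] for v in r))
```

```text
[[ 0.6013 -0.0653  0.051 ]
 [ 0.6059 -0.1059  0.051 ]
 [ 0.5654 -0.1106  0.051 ]
 [ 0.5608 -0.0697  0.051 ]] [[ 0.6024 -0.0645  0.049 ]
 [ 0.6071 -0.1052  0.049 ]
 [ 0.5663 -0.11    0.049 ]
 [ 0.5616 -0.0694  0.049 ]]
nest [ 0.58334956 -0.08786842  0.051     ] [ 0.58435707 -0.08728315  0.049     ]
knob top [0.50327801 0.04426909 0.09      ]
[[  8   8  14  17 194]] [[326.09278351 280.94845361]]
knob side [0.50628095 0.04489488 0.078     ]
len 0.1545049298472612 yaw 7.328164111650605
len 0.15351519134025798 yaw 6.683383707493763
r [0.02881666 0.02886554 0.02895687 0.02894673]
r [0.02906008 0.02891922 0.02902201 0.02895747]
[ 24  46 229] [ 19  94 198] [ 22  51 154]
[[  7   9  22  20 316]] [[217.83544304 243.01582278]]
....................................
....................................
....................................
....................................
....................................
....................................
....................................
....................................
....................................
.............#######................
.....
[... 293 characters left out ...]
......#####################.......
........#####################.......
.........####################.......
.........####################.......
..........##################........
...........#################........
............###############.........
.............##############.........
..............###########...........
...............#########............
...................#................
....................................
....................................
....................................
....................................
....................................
....................................
....................................
....................................
```

```bash
python3 - <<'E'
from h import *
print('foot',onz('top',219.7,243.4,.020),'cap',onz('top',217,242.7,.052))
s=cv2.imread('pics/s0.png');hsv=cv2.cvtColor(s,cv2.COLOR_BGR2HSV)
for v in (204,208,211,222,224): print(v,[tuple(hsv[v,u]) for u in range(262,294,2)])
for P in([.5615,.3875],[.559,.3875],[.564,.3875]):
  for z in(.012,.017,.022,.046,.059,.072): print(P,z,proj('side',P+[z]).round(1),proj('top',P+[z]).round(1))
E
python3 - <<'E'
import cv2
s=cv2.imread('pics/s0.png');t=cv2.imread('pics/t0.png')
o=cv2.hconcat([cv2.resize(s[195:235,257:297],(400,400),interpolation=0),cv2.resize(t[225:265,197:237],(400,400),interpolation=0)])
cv2.imwrite('pics/c1.png',o)
E
```

```text
foot [0.56283958 0.38854916 0.02      ] cap [0.55899622 0.38849162 0.052     ]
204 [(np.uint8(107), np.uint8(208), np.uint8(157)), (np.uint8(107), np.uint8(218), np.uint8(158)), (np.uint8(108), np.uint8(204), np.uint8(159)), (np.uint8(112), np.uint8(107), np.uint8(159)), (np.uint8(18), np.uint8(38), np.uint8(209)), (np.uint8(20), np.uint8(49), np.uint8(233)), (np.uint8(21), np.uint8(48), np.uint8(237)), (np.uint8(20), np.uint8(47), np.uint8(237)), (np.uint8(20), np.uint8(49), np.uint8(231)), (np.uint8(20), np.uint8(50), np.uint8(221)), (np.uint8(19), np.uint8(53), np.uint8(201)), (np.uint8(150), np.uint8(4), np.uint8(134)), (np.uint8(111), np.uint8(70), np.uint8(120)), (np.uint8(113), np.uint8(27), np.uint8(115)), (np.uint8(144), np.uint8(12), np.uint8(108)), (np.uint8(0), np.uint8(0), np.uint8(110))]
208 [(np.uint8(110), np.uint8(37), np.uint8(153)), (np.uint8(0), np.uint8(0), np.uint8(152)), (np.uint8(0), np.uint8(5), np.uint8(155)), (np.uint8(21), np.uint8(43), np.uint8(180)), (np.uint8(20), np.uint8(49), np.uint8(222)), (np.uint8(20), np.uint8(48), np.uint8(234)), (np.uint8(20), 
[... 2811 characters left out ...]

[0.5615, 0.3875] 0.059 [276.3 207.8] [216.8 241.1]
[0.5615, 0.3875] 0.072 [276.1 202.9] [215.7 240.1]
[0.559, 0.3875] 0.012 [276.3 225.5] [220.8 245.5]
[0.559, 0.3875] 0.017 [276.2 223.7] [220.3 245.2]
[0.559, 0.3875] 0.022 [276.1 221.9] [219.9 244.8]
[0.559, 0.3875] 0.046 [275.6 212.9] [217.9 243.1]
[0.559, 0.3875] 0.059 [275.4 208. ] [216.8 242.2]
[0.559, 0.3875] 0.072 [275.1 203.1] [215.7 241.2]
[0.564, 0.3875] 0.012 [278.2 225.1] [220.8 243.5]
[0.564, 0.3875] 0.017 [278.1 223.2] [220.4 243.1]
[0.564, 0.3875] 0.022 [278.  221.4] [220.  242.8]
[0.564, 0.3875] 0.046 [277.6 212.5] [218. 241.]
[0.564, 0.3875] 0.059 [277.3 207.6] [216.9 240.1]
[0.564, 0.3875] 0.072 [277.1 202.6] [215.7 239.1]
```

View pics/c1.png

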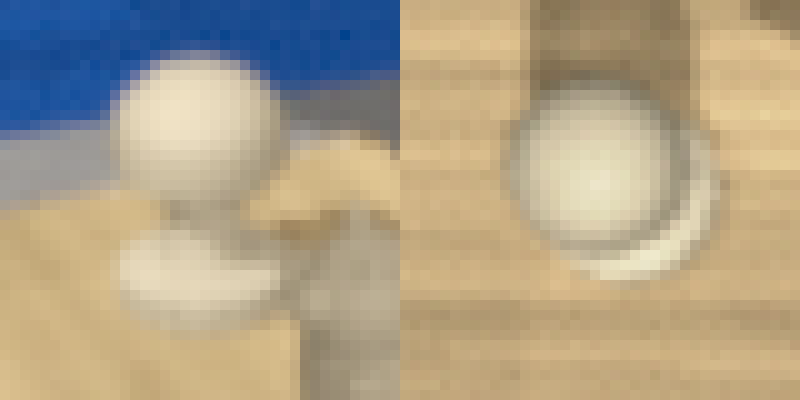

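The mushroom's cap is centred near top (216.5,241.2) and side (276.2,205), and its foot near top (219.3,243.3). That puts it at about (0.5615, 0.388). Nest is at (0.5838,-0.0876), knob at (0.506,0.0446), and the printer yaw is about 6.6°.

```bash
cat > w.py <<'E'
import sys
from h import *
def to(x,y,z,yawdeg):
    s=get_state();R=np.array(s['tcp_rot']);d=R.T@(np.array([x,y,z])-s['tool_pos'])
    a=np.degrees(np.arctan2(R[1,1],R[0,1])); w=-(np.radians((yawdeg-a+90)%180-90))
    print('t',round(s['t'],2),'pos',np.round(s['tool_pos'],4),'yaw',round(a,1),'d',d.round(4),'twist',round(w,4),'F',np.round(s['force'],1),'w',round(s['gripper_width'],4))
to(*map(float,sys.argv[1:5]))
E
python3 w.py .5615 .388 .15 6.6
```

```text
t 0.1 pos [0.1442 0.6333 0.2138] yaw 77.2 d [-0.4613 -0.1464  0.064 ] twist 1.2318 F [-0.2 -0.3  0.9] w 0.0921
```

```bash
python3 -m creep '-0.02 -0.006 0 0.05 0.75; -0.06 -0.02 0 0.16 0.75; -0.1 -0.032 0 0.28 0.75; -0.14 -0.045 0 0.4 0.75; -0.18 -0.057 0 0.52 0.75; -0.22 -0.07 0 0.64 0.75; -0.26 -0.083 0.01 0.76 0.75; -0.3 -0.095 0.02 0.88 0.75; -0.34 -0.108 0.03 1.0 0.75; -0.38 -0.121 0.04 1.1 0.75; -0.42 -0.133 0.05 1.18 0.75; -0.445 -0.141 0.06 1.22 0.75; -0.4613 -0.1464 0.064 1.232 0.75; -0.4613 -0.1464 0.064 1.232 0.75; -0.4613 -0.1464 0.064 1.232 0.75; -0.4613 -0.1464 0.064 1.232 0.75'; python3 w.py .5615 .388 .034 6.6
```

```text
t: 1.7
tool_pos: [0.5601, 0.3905, 0.1512]
tcp_rot: [[-0.117, 0.993, -0.0], [0.993, 0.117, 0.002], [0.002, -0.0, -1.0]]
force: [0.0, -0.2, 0.9]
gripper_width: 0.069
t 1.7 pos [0.5601 0.3905 0.1512] yaw 6.7 d [-0.0028  0.0011  0.1172] twist 0.0025 F [ 0.  -0.2  0.9] w 0.069
```

```bash
python3 -m creep '-0.0028 0.0011 0.02 0 0.75; -0.0028 0.0011 0.045 0 0.75; -0.0028 0.0011 0.06 0 0.75; -0.0028 0.0011 0.06 0 0.75; -0.0028 0.0011 0.06 0 0.75'; python3 w.py .5615 .388 .034 6.6
python3 - <<'E'
from h import *
t=snap('top','t1.png');s=snap('side','s1.png')
o=cv2.hconcat([cv2.resize(t[190:290,160:280],(400,333)),cv2.resize(s[150:250,220:340],(400,333))])
cv2.imwrite('pics/c2.png',o[:,:,::-1])
E
```

```text
t: 2.2
tool_pos: [0.5628, 0.3869, 0.0912]
tcp_rot: [[-0.116, 0.993, 0.0], [0.993, 0.116, 0.001], [0.001, 0.0, -1.0]]
force: [-0.4, -0.6, 0.8]
gripper_width: 0.0691
t 2.2 pos [0.5628 0.3869 0.0912] yaw 6.7 d [ 0.0012 -0.0012  0.0572] twist 0.0009 F [-0.4 -0.6  0.8] w 0.0691
```

View pics/c2.png

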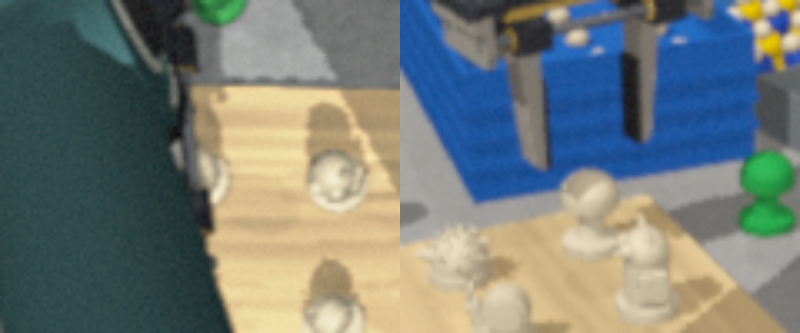

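The side crop shows the fingertips at (541,165) and (636,140), straddling the cap at (590,195). I descend and grip.

```bash
python3 -m creep '0.0008 -0.0008 0.02 0 0.75; 0.0008 -0.0008 0.04 0 0.75; 0.0008 -0.0008 0.053 0 0.75; 0.0008 -0.0008 0.0572 0 0.75; 0.0008 -0.0008 0.0572 0 0.75; 0.0008 -0.0008 0.0572 0 0.75; 0.0008 -0.0008 0.0572 0 0.4; 0.0008 -0.0008 0.0572 0 0.3; 0.0008 -0.0008 0.0572 0 0.3; 0.0008 -0.0008 0.0572 0 0.3; 0.0008 -0.0008 0.0572 0 0.3; 0.0008 -0.0008 0.0572 0 0.3' 10; python3 w.py .5615 .388 .034 6.6
```

```text
t: 3.5
tool_pos: [0.5625, 0.3869, 0.0339]
tcp_rot: [[-0.115, 0.993, 0.001], [0.993, 0.115, 0.001], [0.0, 0.001, -1.0]]
force: [0.2, 0.3, 1.9]
gripper_width: 0.0414
t 3.5 pos [0.5625 0.3869 0.0339] yaw 6.6 d [ 0.0012 -0.0009 -0.0001] twist -0.0003 F [0.2 0.3 1.9] w 0.0414
```

```bash
python3 -m creep '0 0 -0.01 0 0.3; 0 0 -0.03 0 0.3; 0 0 -0.06 0 0.3; 0 0 -0.09 0 0.3; 0 0 -0.105 0 0.3; 0 0 -0.11 0 0.3; 0 0 -0.11 0 0.3' 10; python3 w.py .5838 -.0876 .142 6.6
```

```text
t: 4.2
tool_pos: [0.5619, 0.3867, 0.1435]
tcp_rot: [[-0.115, 0.993, 0.0], [0.993, 0.115, 0.0], [0.0, 0.0, -1.0]]
force: [-0.1, 0.2, -1.6]
gripper_width: 0.0415
t 4.2 pos [0.5619 0.3867 0.1435] yaw 6.6 d [-0.4737 -0.0327  0.0014] twist -0.0001 F [-0.1  0.2 -1.6] w 0.0415
```

```bash
python3 -m creep '-0.01 -0.001 0 0 0.3; -0.03 -0.002 0 0 0.3; -0.06 -0.004 0 0 0.3; -0.1 -0.007 0 0 0.3; -0.14 -0.01 0 0 0.3; -0.18 -0.012 0 0 0.3; -0.22 -0.015 0 0 0.3; -0.26 -0.018 0 0 0.3; -0.3 -0.021 0 0 0.3; -0.34 -0.024 0 0 0.3; -0.38 -0.026 0 0 0.3; -0.415 -0.029 0 0 0.3; -0.44 -0.031 0 0 0.3; -0.46 -0.032 0 0 0.3; -0.47 -0.0327 0 0 0.3; -0.4737 -0.0327 0 0 0.3; -0.4737 -0.0327 0 0 0.3; -0.4737 -0.0327 0 0 0.3; -0.4737 -0.0327 0 0 0.3; -0.4737 -0.0327 0 0 0.3'; python3 w.py .5838 -.0876 .08 6.6
```

```text
t: 6.2
tool_pos: [0.584, -0.0866, 0.1433]
tcp_rot: [[-0.116, 0.993, -0.0], [0.993, 0.116, 0.0], [0.0, -0.0, -1.0]]
force: [-0.0, -0.0, -0.6]
gripper_width: 0.0417
t 6.2 pos [ 0.584  -0.0866  0.1433] yaw 6.7 d [-0.001  -0.0003  0.0633] twist 0.0013 F [-0.  -0.  -0.6] w 0.0417
```

```bash
python3 -m creep '-0.001 0 0.01 0 0.3; -0.001 0 0.03 0 0.3; -0.001 0 0.05 0 0.3; -0.001 0 0.06 0 0.3; -0.001 0 0.0643 0 0.3; -0.001 0 0.0643 0 0.3; -0.001 0 0.0643 0 0.3'; python3 w.py .5838 -.0876 .067 6.6
python3 - <<'E'
from h import *
t=snap('top','t2.png');s=snap('side','s2.png')
o=cv2.hconcat([cv2.resize(t[190:270,375:475],(400,320)),cv2.resize(s[260:360,350:475],(400,320),interpolation=cv2.INTER_CUBIC)])
cv2.imwrite('pics/c3.png',o[:,:,::-1])
E
```

```text
t: 6.9
tool_pos: [0.5846, -0.0888, 0.0797]
tcp_rot: [[-0.115, 0.993, 0.001], [0.993, 0.115, -0.0], [-0.0, 0.001, -1.0]]
force: [1.2, 0.2, -0.8]
gripper_width: 0.0413
t 6.9 pos [ 0.5846 -0.0888  0.0797] yaw 6.6 d [ 0.0013 -0.0007  0.0127] twist -0.0003 F [ 1.2  0.2 -0.8] w 0.0413
```

View pics/c3.png

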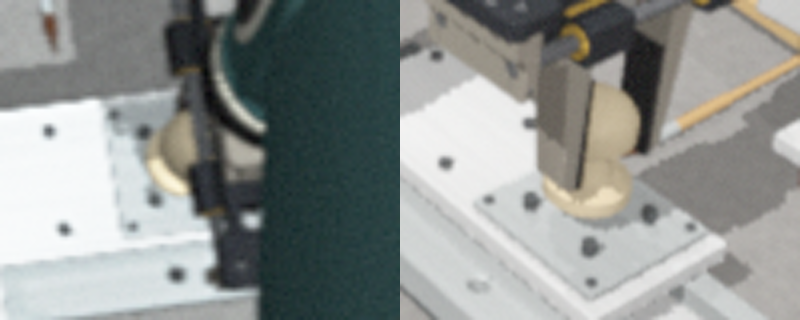

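In the side crop the foot disc hangs over the nest, at (541–634, 160–219). The front dowels are visible at (531,201), (590,247) and (650,213). Next I measure the foot edges against the dowels.

Run:
```python
from h import *
t=cv2.imread('pics/t2.png');s=cv2.imread('pics/s2.png')
for n,im,(r0,r1,c0,c1) in(('side',s,(308,332,388,430)),('top',t,(220,244,405,430))):
    h=cv2.cvtColor(im,cv2.COLOR_BGR2HSV)[r0:r1,c0:c1]
    print(n,r0,c0)
    for i,r in enumerate((h[:,:,1]>45)&(h[:,:,0]<35)&(h[:,:,2]>120)): print(r0+i,''.join('.#'[int(v)] for v in r))
z0=get_state()['tool_pos'][2]+.0187-.0405;print('foot z',z0)
a=np.linspace(0,2*np.pi,120)
for c in((.5838,-.0876),(.5858,-.0876),(.5838,-.0856)):
  for n in('side','top'):
    q=np.array([proj(n,[c[0]+.022*np.cos(x),c[1]+.022*np.sin(x),z]) for x in a for z in(z0,z0+.010)])
    print(c,n,'min',q.min(0).round(1),'max',q.max(0).round(1))
```

```text
side 308 388
308 ....................##############........
309 ....................##########............
310 ....................##########............
311 ...................############...........
312 ...................#############..........
313 ...................##############.........
314 ...................##############.........
315 ...................###############........
316 .......##..........###############........
317 .......####........###############........
318 .......#####......################........
319 .......#######.###################........
320 ........##########################........
321 ........#########################.........
322 ..........#######################.........
323 ...........######################.........
324 ............####################..........
325 ..............################............
326 ................############..............
327 ....................#####.................
328 ..........................................
329 ..........................................
330 ..........................................
331 ..
[... 451 characters left out ...]
....#...###..........
234 ........##...###.........
235 .........#.....##........
236 ...........#...##........
237 ............#...##.......
238 .........................
239 .........................
240 .........................
241 .........................
242 .........................
243 .........................
foot z 0.058155193737078066
(0.5838, -0.0876) side min [395.3 306.8] max [424.3 329.8]
(0.5838, -0.0876) top min [411.5 218.7] max [431.4 238.1]
(0.5858, -0.0876) side min [396.3 306.4] max [425.3 329.4]
(0.5858, -0.0876) top min [411.4 217.8] max [431.3 237.2]
(0.5838, -0.0856) side min [394.6 306.1] max [423.5 329. ]
(0.5838, -0.0856) top min [410.6 218.7] max [430.5 238.1]
```

```bash
python3 - <<'E'
from h import *
t=cv2.imread('pics/t2.png');s=cv2.imread('pics/s2.png')
hs=cv2.cvtColor(s,cv2.COLOR_BGR2HSV)[:,:,1].astype(int);ht=cv2.cvtColor(t,cv2.COLOR_BGR2HSV)[:,:,1].astype(int)
for v in(317,318,319,320): print(v,'L390',hs[v,390:400],'R416',hs[v,416:428])
for u in(404,408,410,412): print(u,'v320',hs[320:334,u])
for v in range(225,233): print('top',v,'u406',ht[v,406:416])
for u in range(414,422,2): print('top u',u,'v230',ht[230:243,u], t[230:243,u,0])
E
for i in 1 2 3; do python3 w.py .5838 -.0876 .067 6.6;done
```

```text
317 L390 [ 4  2  4  2 21 50 49 48 46 35] R416 [55 57 58 58 55 51 30  3  5  5  3  5]
318 L390 [ 4  4  2  4 24 50 51 48 48 48] R416 [52 57 56 57 59 50 31  6  5  5  5  3]
319 L390 [ 5  5  5  2 18 49 54 50 49 50] R416 [50 53 57 57 56 53 29  2  3  6  5  6]
320 L390 [ 8  7  3  4  6 37 53 50 50 49] R416 [47 50 53 54 55 47 17  5  3  5  7  5]
404 v320 [57 59 55 53 51 51 49 33  4  5  3  4  3  5]
408 v320 [58 57 53 47 50 51 51 47 20  3  7  5  4  6]
410 v320 [59 52 47 47 49 51 51 47 27  5  3  4  4  6]
412 v320 [46 47 47 48 50 52 51 47 19  3  2  6  3  4]
top 225 u406 [ 8 12 16 13 16  9 26 47 51 48]
top 226 u406 [10 12 20 16 14  5 39 50 54 58]
top 227 u406 [10 13 17 18 15 18 47 55 52 51]
top 228 u406 [12 12 18 15 11 22 51 50 52 56]
top 229 u406 [11 10 10 17 14 25 54 56 50 52]
top 230 u406 [ 9 11 10 18 15 23 55 49 47 53]
top 231 u406 [10 10  9 16 13 13 51 43 39 52]
top 232 u406 [10 10 10 10 18  8 41 44 37 41]
top u 414 v230 [47 39 37 41 51 48 20 13 19 19 22 20 16] [195 208 209 203 184 166 169 176 149 110 103 150 217]
top u 416 v230 [51 54 52 40 30 34 46 35 11 20 15 18 15] [107 138 177 207 220 214 195 174 205 209 206 217 222]
top u 418 v230 [56 52 47 58 49 31 28 45 32 12 10 12 14] [102  97  92 126 190 221 224 197 177 213 227 226 223]
top u 420 v230 [53 48 55 51 53 56 46 42 42  8 17  9  9] [115 113 102  89  98 152 199 209 189 206 224 229 227]
t 7.0 pos [ 0.5848 -0.0888  0.08  ] yaw 6.6 d [ 0.0013 -0.0008  0.013 ] twist -0.0003 F [ 0.2 -0.8 -0.6] w 0.0418
t 7.0 pos [ 0.5848 -0.0888  0.08  ] yaw 6.6 d [ 0.0013 -0.0008  0.013 ] twist -0.0003 F [ 0.2 -0.8 -0.6] w 0.0418
t 7.0 pos [ 0.5848 -0.0888  0.08  ] yaw 6.6 d [ 0.0013 -0.0008  0.013 ] twist -0.0003 F [ 0.2 -0.8 -0.6] w 0.0418
```

```bash
python3 -m creep '-0.001 0.0004 0 0 0.3; -0.0021 0.0008 0 0 0.3; -0.0021 0.0008 0 0 0.3; -0.0021 0.0008 0.003 0 0.3; -0.0021 0.0008 0.006 0 0.3; -0.0021 0.0008 0.009 0 0.3; -0.0021 0.0008 0.011 0 0.3; -0.0021 0.0008 0.012 0 0.3; -0.0021 0.0008 0.012 0 0.3; -0.0021 0.0008 0.012 0 0.3'; python3 w.py .5848 -.0896 .067 6.6;  python3 - <<'E'
from h import *
s=snap('side','s3.png')
hs=cv2.cvtColor(s[:,:,::-1],cv2.COLOR_BGR2HSV)[:,:,1].astype(int)
for v in(318,320,322,324): print(v,'L390',hs[v,388:402],'R416',hs[v,416:430])
for u in(406,408,410,412): print(u,'v324',hs[324:340,u])
cv2.imwrite('pics/c4.png',cv2.resize(s[260:360,340:480],(800,571),interpolation=cv2.INTER_CUBIC)[:,:,::-1])
E
```

```text
t: 8.0
tool_pos: [0.5852, -0.0907, 0.0671]
tcp_rot: [[-0.115, 0.993, 0.0], [0.993, 0.115, -0.0], [-0.0, 0.0, -1.0]]
force: [-0.5, 0.7, -0.8]
gripper_width: 0.0416
t 8.0 pos [ 0.5852 -0.0907  0.0671] yaw 6.6 d [ 0.0011 -0.0002  0.0001] twist -0.0003 F [-0.5  0.7 -0.8] w 0.0416
318 L390 [ 4  4  5  4  3 21 27 31 31 30 30 28 29 31] R416 [58 59 57 48 28  8  5  6  3  5  3  2  7  8]
320 L390 [ 3  7  6  6  2  8 17 30 30 26 28 28 31 29] R416 [58 57 56 58 54 36  8  6  8  5  5  5  5  5]
322 L390 [ 7 11 11 14  9  4 17 43 43 35 31 29 25 26] R416 [57 56 58 59 58 56 36  5  5  2  5  5  3  5]
324 L390 [ 4  7 12  8  6  2 18 52 50 46 48 41 30 31] R416 [56 58 56 57 57 52 32  5  5  5  9  6  8  8]
406 v324 [48 56 60 58 59 55 53 52 53 51 29  4  4  5  5  4]
408 v324 [56 55 60 58 58 51 47 50 51 51 33  5 12  5 10  9]
410 v324 [59 57 55 55 52 48 47 50 50 52 36  2  9  5  5  8]
412 v324 [52 55 54 52 49 46 47 52 52 52 37  8  7  5  5  4]
```

View pics/c4.png

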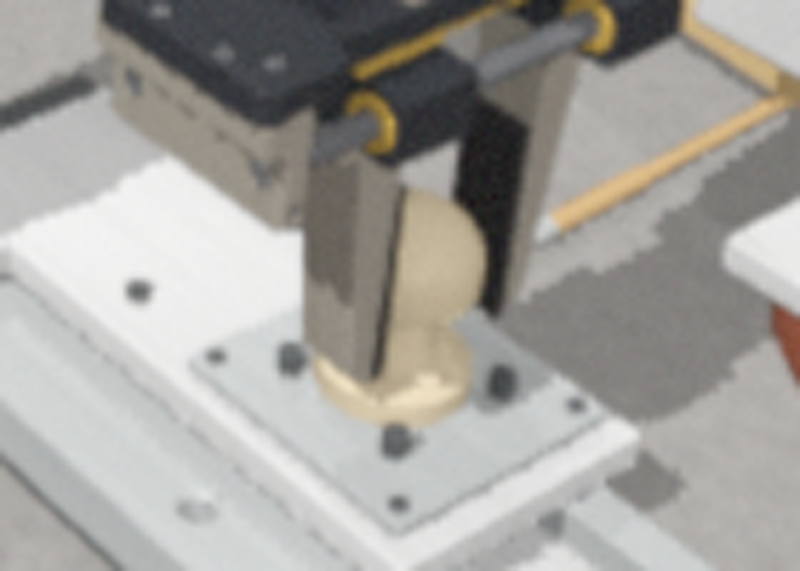

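The mushroom stands down between the dowels: foot at (313–470, 330–423), dowels at (290,360), (502,383) and (397,440). The left gap is a bit smaller than the right.

```bash
python3 - <<'E'
from h import *
a=np.linspace(0,2*np.pi,120)
for c in((.5844,-.0873),(.5854,-.0873),(.5844,-.0883)):
    q=np.array([proj('side',[c[0]+.0217*np.cos(x),c[1]+.0217*np.sin(x),z]) for x in a for z in(.045,.055)])
    print(c,'min',q.min(0).round(2),'max',q.max(0).round(2))
E
python3 w.py .5852 -.0907 .066 6.6
```

```text
(0.5844, -0.0873) min [394.99 313.04] max [423.3  335.89]
(0.5854, -0.0873) min [395.5  312.86] max [423.8  335.68]
(0.5844, -0.0883) min [395.37 313.39] max [423.71 336.28]
t 8.05 pos [ 0.5852 -0.0906  0.0671] yaw 6.6 d [-0.0001 -0.      0.0011] twist -0.0003 F [ 0.5  1.1 -1.3] w 0.0415
```

```bash
python3 -m creep '-0.0008 0.0001 0 0 0.3; -0.0015 0.0002 0 0 0.3; -0.0015 0.0002 0 0 0.3; -0.0015 0.0002 0.0005 0 0.3; -0.0015 0.0002 0.001 0 0.3; -0.0015 0.0002 0.001 0 0.3; -0.0015 0.0002 0.001 0 0.3'; python3 w.py .5852 -.0907 .066 6.6;  python3 - <<'E'
from h import *
s=snap('side','s4.png')
hs=cv2.cvtColor(s[:,:,::-1],cv2.COLOR_BGR2HSV)[:,:,1].astype(int)
for v in(322,324): print(v,'L390',hs[v,388:402],'R416',hs[v,416:430])
for u in(406,408,410,412): print(u,'v324',hs[324:340,u])
E
```

```text
t: 8.75
tool_pos: [0.5856, -0.0922, 0.0668]
tcp_rot: [[-0.115, 0.993, 0.0], [0.993, 0.115, 0.0], [0.0, 0.0, -1.0]]
force: [-2.3, 0.4, 4.9]
gripper_width: 0.0419
t 8.75 pos [ 0.5856 -0.0922  0.0668] yaw 6.6 d [ 0.0016 -0.0002  0.0008] twist -0.0003 F [-2.3  0.4  4.9] w 0.0419
322 L390 [ 5 11  7  7  9  9  3 13 35 34 30 28 26 28] R416 [57 55 55 57 59 57 47 22  3  5  2  3  3  5]
324 L390 [ 4  7 10 15  6  3  5 17 49 48 46 39 34 30] R416 [57 58 57 57 55 58 51 29  3  2  2  3  5  4]
406 v324 [24 27 52 60 59 58 53 52 50 50 40 13  7  8  5  6]
408 v324 [60 59 60 59 56 57 57 51 52 49 33  9  7 12 10  9]
410 v324 [54 58 56 56 56 51 46 48 51 52 40  7  7 10 13 11]
412 v324 [53 56 56 55 50 47 46 48 51 52 50 39  5  7  3  3]
```

The foot centre is now at side u=409.2, as predicted for the nest centre, and there is contact (Fz about +5 N). I release.

```bash
python3 -m creep '0 0 -0.0005 0 0.5; 0 0 -0.0005 0 0.6; 0 0 -0.0005 0 0.7; 0 0 -0.0005 0 0.7; 0 0 -0.0005 0 0.7; 0 0 -0.0005 0 0.7; 0 0 -0.01 0 0.7; 0 0 -0.03 0 0.7; 0 0 -0.06 0 0.7; 0 0 -0.08 0 0.7; 0 0 -0.09 0 0.7; 0 0 -0.09 0 0.7'; python3 w.py .506 .0445 .14 6.6
```

```text
t: 10.0
tool_pos: [0.5864, -0.0922, 0.1578]
tcp_rot: [[-0.115, 0.993, 0.003], [0.993, 0.115, 0.0], [-0.0, 0.003, -1.0]]
force: [0.3, 0.1, 0.3]
gripper_width: 0.0643
t 10.0 pos [ 0.5864 -0.0922  0.1578] yaw 6.6 d [ 0.145  -0.0643  0.0176] twist -0.0002 F [0.3 0.1 0.3] w 0.0643
```

```bash
python3 -m creep '0.01 -0.004 0 0 0.7; 0.03 -0.013 0 0 0.7; 0.06 -0.026 0 0 0.7; 0.09 -0.04 0 0 0.7; 0.12 -0.053 0 0 0.7; 0.135 -0.06 0 0 0.7; 0.1434 -0.0635 0.01 0 0.7; 0.1434 -0.0635 0.018 0 0.7; 0.1434 -0.0635 0.018 0 0.7; 0.1434 -0.0635 0.018 0 0.7'; python3 w.py .507 .043 .062 6.6;python3 - <<'E'
from h import *
t=snap('top','t5.png');s=snap('side','s5.png')
o=cv2.hconcat([cv2.resize(t[180:280,340:465],(400,320)),cv2.resize(s[240:360,300:450],(400,320),interpolation=cv2.INTER_CUBIC)])
cv2.imwrite('pics/c5.png',o[:,:,::-1])
E
```

```text
t: 11.0
tool_pos: [0.506, 0.0418, 0.1374]
tcp_rot: [[-0.113, 0.994, -0.001], [0.994, 0.113, -0.001], [-0.001, -0.001, -1.0]]
force: [-0.1, 0.1, 0.5]
gripper_width: 0.0642
t 11.0 pos [0.506  0.0418 0.1374] yaw 6.5 d [0.0012 0.0012 0.0754] twist -0.0021 F [-0.1  0.1  0.5] w 0.0642
```

View pics/c5.png

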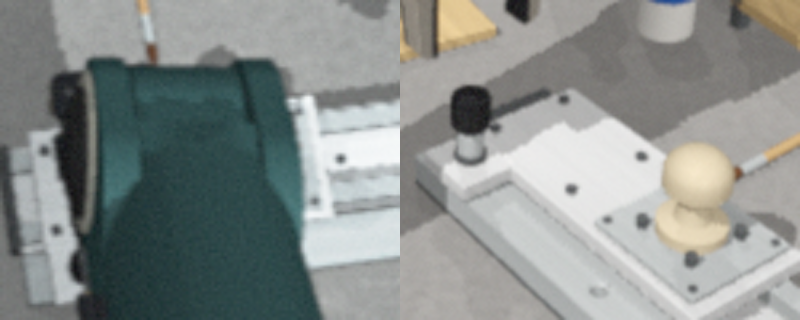

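The mushroom stands centred: foot at (655–731, ~228) between dowels at (643,221) and (741,231). The knob is at (470,108). I descend and grip the knob.

```bash
python3 -m creep '0.001 0.001 0.02 0 0.7; 0.001 0.001 0.045 0 0.7; 0.001 0.001 0.065 0 0.7; 0.001 0.001 0.0735 0 0.7; 0.001 0.001 0.0755 0 0.7; 0.001 0.001 0.0755 0 0.7; 0.001 0.001 0.0755 0 0.4; 0.001 0.001 0.0755 0 0.25; 0.001 0.001 0.0755 0 0.15; 0.001 0.001 0.0755 0 0.15; 0.001 0.001 0.0755 0 0.15; 0.001 0.001 0.0755 0 0.15; 0.001 0.001 0.0755 0 0.15' 30; python3 w.py .507 .043 .062 6.6
```

```text
t: 12.4
tool_pos: [0.5072, 0.0443, 0.0628]
tcp_rot: [[-0.115, 0.993, 0.001], [0.993, 0.115, 0.0], [0.0, 0.001, -1.0]]
force: [0.6, 0.6, 1.4]
gripper_width: 0.0254
t 12.4 pos [0.5072 0.0443 0.0628] yaw 6.6 d [-0.0013 -0.0004  0.0008] twist -0.0001 F [0.6 0.6 1.4] w 0.0254
```

```bash
python3 -m creep '0 0 -0.003 0 0.15; 0 0 -0.006 0 0.15; 0 0 -0.009 0 0.15; 0 0 -0.012 0 0.15; 0 0 -0.014 0 0.15; 0 0 -0.014 0 0.15; 0 0 -0.014 0 0.15'; python3 w.py .507 .043 .062 6.6
python3 - <<'E'
from h import *
s=snap('side','s6.png')
cv2.imwrite('pics/c6.png',cv2.resize(s[240:360,300:450],(400,320),interpolation=cv2.INTER_CUBIC)[:,:,::-1])
E
```

```text
t: 13.1
tool_pos: [0.5071, 0.0443, 0.0766]
tcp_rot: [[-0.115, 0.993, 0.001], [0.993, 0.115, 0.0], [-0.0, 0.001, -1.0]]
force: [4.7, 0.5, -7.3]
gripper_width: 0.0256
t 13.1 pos [0.5071 0.0443 0.0766] yaw 6.6 d [-0.0013 -0.0003  0.0146] twist -0.0002 F [ 4.7  0.5 -7.3] w 0.0256
```

View pics/c6.png

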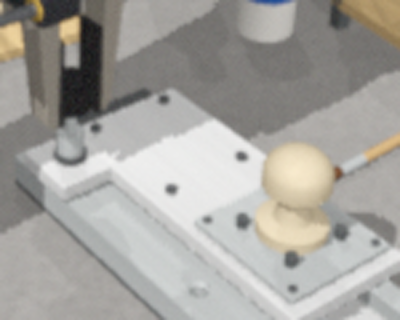

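Pin is up about 13.8 mm (spring load about 7.5 N) and the mushroom still stands at (297,210). I slide gently towards the head.

```bash
python3 -m creep '-0.001 0 0 0 0.15; -0.003 0 0 0 0.15; -0.006 0 0 0 0.15; -0.01 0 0 0 0.15; -0.014 0 0 0 0.15; -0.018 0 0 0 0.15; -0.022 0 0 0 0.15; -0.026 0 0 0 0.15; -0.03 0 0 0 0.15; -0.034 0 0 0 0.15; -0.038 0 0 0 0.15; -0.042 0 0 0 0.15; -0.046 0 0 0 0.15; -0.05 0 0 0 0.15; -0.054 0 0 0 0.15; -0.057 0 0 0 0.15; -0.059 0 0 0 0.15; -0.06 0 0 0 0.15; -0.06 0 0 0 0.15; -0.06 0 0 0 0.15'; python3 w.py .522 -.0848 .0766 6.6
```

```text
t: 15.15
tool_pos: [0.5139, -0.0151, 0.0765]
tcp_rot: [[-0.115, 0.993, 0.0], [0.993, 0.115, 0.0], [0.0, 0.0, -1.0]]
force: [5.4, 1.3, -6.8]
gripper_width: 0.0252
t 15.15 pos [ 0.5139 -0.0151  0.0765] yaw 6.6 d [-0.0701  0.     -0.0001] twist -0.0 F [ 5.4  1.3 -6.8] w 0.0252
```

```bash
python3 -m creep '-0.001 0 0 0 0.15; -0.003 0 0 0 0.15; -0.006 0 0 0 0.15; -0.01 0 0 0 0.15; -0.014 0 0 0 0.15; -0.018 0 0 0 0.15; -0.022 0 0 0 0.15; -0.026 0 0 0 0.15; -0.03 0 0 0 0.15; -0.034 0 0 0 0.15; -0.038 0 0 0 0.15; -0.042 0 0 0 0.15; -0.046 0 0 0 0.15; -0.05 0 0 0 0.15; -0.056 0 0 0 0.15; -0.062 0 0 0 0.15; -0.066 0 0 0 0.15; -0.0685 0 0 0 0.15; -0.07 0 0 0 0.15; -0.07 0 0 0 0.15'; python3 w.py .522 -.0848 .0766 6.6
```

```text
t: 17.15
tool_pos: [0.522, -0.0844, 0.0765]
tcp_rot: [[-0.115, 0.993, 0.0], [0.993, 0.115, 0.001], [0.001, 0.0, -1.0]]
force: [5.3, 0.6, -8.0]
gripper_width: 0.0254
t 17.15 pos [ 0.522  -0.0844  0.0765] yaw 6.6 d [-0.0004 -0.     -0.0001] twist -0.0 F [ 5.3  0.6 -8. ] w 0.0254
```

```bash
python3 -m creep '0 0 0.002 0 0.15; 0 0 0.004 0 0.15; 0 0 0.005 0 0.15; 0 0 0.006 0 0.15; 0 0 0.006 0 0.15'; python3 w.py .522 -.0848 .0628 6.6
```

```text
t: 17.65
tool_pos: [0.522, -0.0845, 0.0704]
tcp_rot: [[-0.115, 0.993, 0.0], [0.993, 0.115, 0.0], [0.0, 0.0, -1.0]]
force: [3.9, 1.0, -5.7]
gripper_width: 0.025
t 17.65 pos [ 0.522  -0.0845  0.0704] yaw 6.6 d [-0.0003 -0.      0.0076] twist 0.0001 F [ 3.9  1.  -5.7] w 0.025
```

The plunger is at about 7.6 mm, below the bar's 10 mm, and still shows only spring load, so the pin is entering the hole. I lower it home with a light press.

```bash
python3 -m creep '0 0 0.002 0 0.15; 0 0 0.004 0 0.15; 0 0 0.006 0 0.15; 0 0 0.0075 0 0.15; 0 0 0.0085 0 0.15; 0 0 0.0085 0 0.15; 0 0 0.0085 0 0.15'; python3 w.py .522 -.0848 .0628 6.6
```

```text
t: 18.35
tool_pos: [0.5221, -0.085, 0.0628]
tcp_rot: [[-0.115, 0.993, 0.001], [0.993, 0.115, 0.0], [0.0, 0.001, -1.0]]
force: [2.0, 1.9, 4.7]
gripper_width: 0.0255
t 18.35 pos [ 0.5221 -0.085   0.0628] yaw 6.6 d [ 0.0002 -0.0001 -0.    ] twist -0.0003 F [2.  1.9 4.7] w 0.0255
```

```bash
python3 - <<'E'
from h import *
t=snap('top','t7.png');s=snap('side','s7.png')
cv2.imwrite('pics/c7.png',cv2.hconcat([cv2.resize(s[220:400,330:570],(533,400),interpolation=cv2.INTER_CUBIC),cv2.resize(t[180:330,400:500],(267,400))])[:,:,::-1])
c=np.array([.5838,-.0876])+.13*np.array([.115,-.9934])
for P in([*c,.045],[*c,.084],[*c,.105],[.5844+.015,-.0873-.1291,.045]): print(P,proj('side',P))
E
python3 w.py .522 -.0848 .0628 6.6
```

```text
[np.float64(0.59875), np.float64(-0.216742), 0.045] [475.30986845 378.02313492]
[np.float64(0.59875), np.float64(-0.216742), 0.084] [480.41046876 357.43201736]
[np.float64(0.59875), np.float64(-0.216742), 0.105] [483.29699369 345.77911957]
[0.5994, -0.21639999999999998, 0.045] [475.4730744  377.68921543]
t 18.45 pos [ 0.5221 -0.085   0.0628] yaw 6.6 d [ 0.0003 -0.0001 -0.    ] twist -0.0004 F [2.1 0.8 6.4] w 0.0251
```

View pics/c7.png

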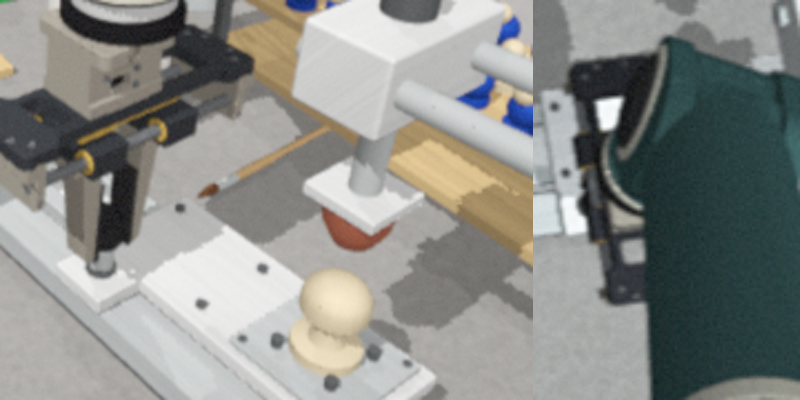

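The mushroom stands at (328,320) between the dowels at (277,341), (374,353) and (332,383), below the pad at (355,230). The shuttle is where a 130 mm travel should put it. The knob is gripped and back at its home height (z 0.0628, the same as before the pull) with about 5 N of downward press. I hand in.

```bash
python3 -c "
from cell import hand_in,get_state
s=get_state();print(s['t'],s['force'],s['gripper_width']);print(hand_in())"
```

```text
18.45 [2.10076976 0.79219366 6.38005284] 0.025103975153894374
the job is handed in; nothing more can be done
None
```

I stood the mushroom on the nest between the four dowels and let go of it while the shuttle was still locked in its loading hole. I then pulled the plunger up about 14 mm, slid the shuttle 130 mm to the next hole and lowered the pin home. The job was handed in at 18.45 s with the knob still gripped and pressed down lightly, at about 5 N.

**Last checks:**
- **Pin:** the gripper was back at the same height as before the pull (62.8 mm). Only spring load showed as the plunger passed the 10 mm bar level, so the pin went into the hole. I did not tug the shuttle to test the lock.
- **Mushroom:** the last side picture shows it upright, centred between the dowels and under the pad.
- **Other blanks and loose things:** none looked disturbed where the pictures showed them, but I took no full final picture of the board or of the jar on the robot's side of the rail.

**Disagreement:** the two cameras and the tool reading differed by about 1–3 mm on the mushroom's position over the nest. I corrected the placing against the dowels, by about 2 mm and then 1.5 mm, before letting go.

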